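# Show the requested microfilm box to the registration camera

## Task

The microfilm box with the red band has been requested: lift it out of the desk rack and hold it up in front of the registration camera with its label facing the lens, so that the label sits in the middle of the picture, the right way up, square to the tilted lens and about 15 cm from it. Leave the other boxes standing in their bays and everything else on the desk where it is, and do not touch the camera or its stand. Finish while still holding the box there in the air, at rest; do not put it down or let go.

Things in the scene. Friction and masses are not known exactly. Their poses are not given: they have to be found in the camera images.
- box_red: wanted microfilm box: rigid grey carton 102 (x) x 41 (y) x 102 (z) mm, 0.15 to 0.31 kg, red band 34 mm wide over its lid; white label with red head and bar code on its -x end. Origin: centre of underside, z up. Stands upright in a bay of the rack, label to the rack's open front. Grip it from above across its 41 mm width (its y), by the top 35 mm, which stands clear above the rack's dividers
- box_red_label (a point): centre of the red box's label end: 51 mm from the box's origin along its -x axis and 51 mm up; axes as the box's (-x points straight out of the label)
- box_red_center (a point): middle of the red box, 51 mm above its origin; axes as the box's
- box_blue: 35 mm microfilm box like the red one but with a blue band; stands in another bay of the rack; origin and axes as for the red box. To be left standing.
- box_green: 35 mm microfilm box like the red one but with a green band; stands in another bay of the rack; origin and axes as for the red box. To be left standing.
- box_yellow: 35 mm microfilm box like the red one but with a yellow band; stands in another bay of the rack; origin and axes as for the red box. To be left standing.
- rack: fixed putty-grey steel desk rack, 136 (x) x 366 (y) mm, four bays of 90 mm pitch along its y, centred at y = -135, -45, 45 and 135 mm. Deck 4 mm thick (boxes stand on it; their tops are 106 mm above the table), dividers and back 65 mm high, lip 12 mm at the open front, which faces -x. Origin: centre of its underside
- camera_stand: fixed registration camera: black base plate 200 x 170 x 14 mm, column 25 mm thick, 452 mm high, 160 mm behind the plate's front edge (x = +160 mm), and on it a clamp with the tilted camera head (92 mm ring light round the lens). Origin: middle of the plate's front edge, on the table; the camera looks to its -x. Not to be touched
- lens (a point): middle of the camera's lens front. Its -x axis is the line of sight, dipping 0.22 to 0.42 rad below level; y is level, z is the picture's up. It stands about above the middle of the base plate's front edge, 0.26 to 0.35 m above the table; height and tilt differ each time and do not move by themselves
- film_reel: bare film reel lying flat on the table, 94 mm across, 40 mm high; origin: centre of its underside. Bystander
- date_stamp: hand stamp, 55 x 26 mm, 72 mm high, with a wooden handle, on the table; origin: centre of its underside. Bystander
- loupe: black magnifier, 44 mm across, 46 mm high, on the table; origin: centre of its underside. Bystander
- ink_pad: closed steel ink-pad tin, 90 x 60 x 18 mm, on the table; origin: centre of its underside. Bystander
Mind the look-alikes: they are no part of the job. Leave any brown look-alike of the box_green alone.

How it is judged:
On the way:
1. the red box is lifted clear out of the rack in the gripper (z of box_red in the frame of rack above 0.07 m and contact force between box_red and the fingers above 1 N and contact force between box_red and rack below 0.1 N), for 0.2 s.
At the end, for the whole second after the job is handed in: red box held in the air by the fingers, at rest; label facing the lens, within 20 mm of the line of sight across and up, 120 to 180 mm from the lens; box square to the lens and upright in its picture within 0.18 rad; other boxes standing; nothing else moved over 25 mm (x of box_red_label in the frame of lens between -0.18 and -0.12 m and y of box_red_label in the frame of lens between -0.02 and 0.02 m and z of box_red_label in the frame of lens between -0.02 and 0.02 m and angle between the x axis of box_red and the x axis of lens, either way round below 0.18 rad and angle between the z axis of box_red and the z axis of lens, either way round below 0.18 rad and x of box_red_center in the frame of lens below -0.15 m and angle between box_red's own z axis and vertical below 1 rad and contact force between box_red and the fingers above 1 N and height (world z) of box_red_center above 0.12 m and linear speed of box_red below 0.02 m/s and angular speed of box_red below 0.15 rad/s and contact force between box_red and rack below 0.1 N and contact force between box_red and camera_stand below 0.1 N and contact force between box_red and box_blue below 0.1 N and contact force between box_red and box_green below 0.1 N and contact force between box_red and box_yellow below 0.1 N and distance of each of box_blue, box_green, box_yellow, film_reel, date_stamp, loupe, ink_pad from where it was at the start of the episode below 0.025 m and angle between each of box_blue, box_green, box_yellow's own z axis and vertical below 0.15 rad); the arm keeps its last pose, push and grip.
It fails at once if another box is taken, tipped over or shifted more than 25 mm (distance of any of box_blue, box_green, box_yellow from where it was at the start of the episode above 0.025 m or angle between any of box_blue, box_green, box_yellow's own z axis and vertical above 0.3 rad).
It fails at once if the camera or its stand is touched (contact force between camera_stand and anything else above 1 N).
It fails at once if something else on the desk is moved more than 25 mm (distance of any of film_reel, date_stamp, loupe, ink_pad from where it was at the start of the episode above 0.025 m).
It also fails if it takes over 32 s, if anything falls off the work surface, if the arm or the gripper's body presses on something with over 40 N, if the wrist force passes 120 N, or if a joint passes its speed limit or range.

## Robot

A 6-joint arm with a two-finger parallel gripper is mounted at the origin on the work surface. World frame = base frame: x ahead of the robot, y to its left, z up, the work surface at z = 0. Lengths are in m, angles in rad, forces in N, time in s.
With the tool pointing down it reaches from about 0.35 to 0.975 m from the base axis. Payload 4.9 kg.
Tool frame: the origin (TCP) lies midway between the tips of the shut fingers; the grasp point (between the pads) lies manip.grip_depth behind it (manip.grip_depth is the distance from the TCP to the grasp point, in m); z points along the fingers, x is the direction in which the jaws open and shut, and the axes are right-handed (so a half turn about z gives the same grasp; the last joint's range is limited). The gripper opens to 85 mm and grips with 20 to 120 N. Pads are 22 mm wide; open, the fingers measure 114 mm over their backs; the gripper's body (76 mm by 85 mm) begins 54 mm behind the grasp point. The pads swing forward as they close: fully open they stand 13 mm farther back than shut.
Start: joints at [1.23, 0.053, 1.613, -0, 1.476, -0.119], TCP at [0.137, 0.61, 0.231] pointing down, gripper open.
Joint ranges: [-3.01, 3.01], [-1.01, 2.22], [0.06, 2.58], [-1.02, 4.17], [0.09, 2.62], [-3.14, 3.14]. Speed limits (rad/s): [2.57, 2.57, 3.14, 3.14, 3.14, 3.14].

## Interface

Orientations are given as a unit quaternion [w, x, y, z].
In Python, from plant import state, grab_frame, ticket, manip gives the robot as it stands.
- The arm moves only by the tool carry_out, never from a script. Its argument "moves" is a list that holds one entry, the list of rows, each a list of 7 numbers: the turn, a rotation vector about the tool's x, y, z each as a share of 5 degrees, from -1 to 1, then the shift along the tool's x, y, z each as a share of 0.04 m, from -1 to 1, then the gripper command: -1 is shut, 1 is fully open, values between are in proportion. A call has 1 to 8 rows; each row shifts and turns the commanded pose from where the row before left it, along the tool's axes as they then stand; what a row does not reach is not made up. A row lasts 1/12 s, in which the tool goes at most 41.7 mm and 7.16 degrees, less where a joint would pass 70% of its speed; a pose out of reach is approached as far as the arm can. A call with a number of a shift or a turn outside -1 to 1 is refused whole. A call with a gripper value outside its range is refused whole. The fingers move at their own pace and stop on an object; the grip force is fixed at half the most. Time passes only in rows, so rows that do not move let the fingers close. It gives the time, the measured TCP pose, the force and the opening at its end, in the units of the state.
- state(): the state, without advancing time (a new reading comes with each control period).
- grab_frame(name): name is "scene" or "side" or "wrist"; returns a dict with "frame" (400x640x3 uint8, red, green, blue), "z_map" (400x640 float32, m along the optical axis (not along the pixel's ray), 0 where there is no reading), "K" (3x3 intrinsics, pixels), "world_from_camera" (4x4, takes a point from camera to world coordinates); the wrist camera has in their place "hand_eye" (4x4, takes a point from camera to tool coordinates, whose origin is the TCP and whose axes are the tool frame's). Camera axes: x right, y down, z forward; pixel columns grow to the right and rows downward; lengths in m; the calibration is good to about 2 mm. A picture is of the moment at which its call begins: read the wrist's pose just before it.
- ticket.job_done(): hands the job in, once; it reports no verdict.
The state is a dict: "time": time; "joint_pos": joint angles; "joint_vel": joint speeds; "joint_efforts": joint torques, N m; "tool_pos": TCP position; "tool_rot": TCP orientation; "contact_force": force on the tool from outside, world axes, zero at the start; "ft_torque": the same for the moment, N m; "gripper_width": opening from 0.0 (shut) to 1.0 (fully open).
Only numpy, scipy, OpenCV 4.12 (cv2) and the standard library are available. Lean on these libraries where they do the work, as an engineer would, in place of code of your own. Each camera call takes 0.05 s, during which the arm holds its last target.

## Working session

There is one attempt and no reset: what is moved stays moved. The work goes in short steps, Python scripts to look and compute and a tool call to move; the robot and the scene stay as the last step left them, time stands still between calls to the robot, and variables do not carry over. Pictures are saved under pics/ and viewed, and the job is handed in when it is done.

Besides the shell and the picture viewer there is one more tool, called after "Call:" in YAML: its name, and indented under it one key for each argument. carry_out: Moves the arm, as the interface text tells. Shift numbers are shares of 0.04 m and turn numbers shares of 5 degrees, none past 1 either way. Its arguments: {"type":"object","properties":{"moves":{"type":"array"}},"required":["moves"]}

```bash
ls; mkdir -p pics
cat > h.py <<'E'
import numpy as np, cv2
from plant import state, grab_frame, ticket, manip
def save(n,f): cv2.imwrite(f'pics/{n}.png', f['frame'][:,:,::-1])
E
python3 - <<'E'
from h import *
s=state(); print(s['time'],s['tool_pos'],s['tool_rot'],s['contact_force'],manip.grip_depth)
for n in ['scene','side','wrist']:
    f=grab_frame(n); save(n+'0',f); np.savez(n+'0.npz',**f)
    print(n,f['K'].tolist()); print(np.round(f.get('world_from_camera',f.get('hand_eye')),3).tolist())
E
```

```text
pics
0.0 [0.13728109 0.60909752 0.23006423] [ 5.37130326e-04  7.81030354e-01  6.24492193e-01 -8.93269630e-04] [-0.2695372  -0.43770126 -0.14298315] 0.0187
scene [[496.975847779181, 0.0, 316.1328610387984], [0.0, 496.975847779181, 194.11828859640175], [0.0, 0.0, 1.0]]
[[0.08, 0.542, -0.837, 1.817], [0.997, -0.053, 0.06, -0.191], [-0.012, -0.839, -0.545, 1.034], [0.0, 0.0, 0.0, 1.0]]
side [[447.2287429025209, 0.0, 323.8940815725497], [0.0, 447.2287429025209, 195.8994766642261], [0.0, 0.0, 1.0]]
[[0.88, -0.294, 0.372, -0.032], [-0.474, -0.575, 0.667, -1.117], [0.018, -0.764, -0.645, 1.201], [0.0, 0.0, 0.0, 1.0]]
wrist [[302.4644595634998, 0.0, 319.79462767377487], [0.0, 302.4644595634998, 196.8781695772852], [0.0, 0.0, 1.0]]
[[1.0, -0.001, 0.001, -0.001], [0.001, 0.949, 0.314, -0.082], [-0.001, -0.314, 0.949, -0.143], [0.0, 0.0, 0.0, 1.0]]
```

View pics/scene0.png

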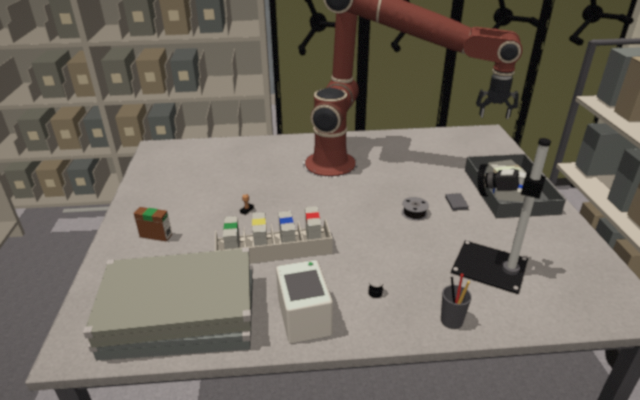

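View pics/side0.png

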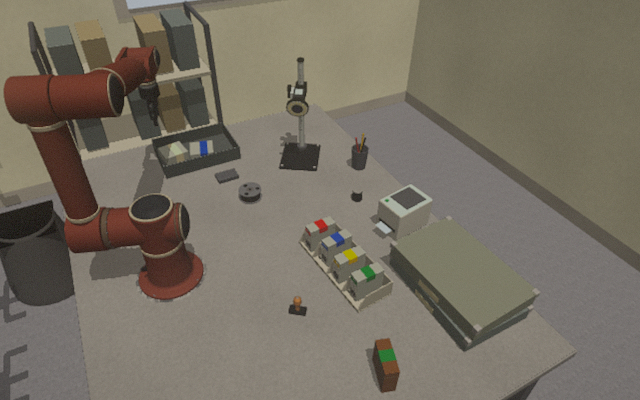

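View pics/wrist0.png

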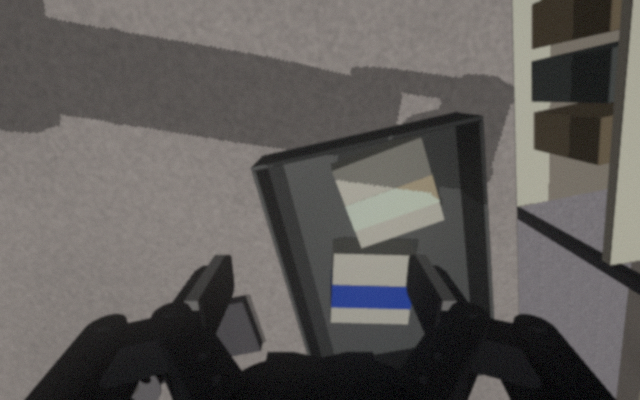

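The scene view shows the rack with green, yellow, blue and red lids (red at about (312,215)), and the camera stand with its plate at (490,267). In the side view the ring light is at about (297,105) and the red lid at (320,225). Next I'll measure.

```bash
cat >> h.py <<'E'
def cloud(f,T=None):
    z=f['z_map'].astype(float);K=f['K'];v,u=np.mgrid[0:400,0:640]
    P=np.stack([(u-K[0,2])/K[0,0]*z,(v-K[1,2])/K[1,1]*z,z],-1)
    T=f['world_from_camera'] if T is None else T
    W=P@T[:3,:3].T+T[:3,3]; W[z<=0]=np.nan; return W
E
python3 - <<'E'
from h import *
for n in ['scene','side']:
    f=dict(np.load(n+'0.npz')); W=cloud(f)
    hsv=cv2.cvtColor(f['frame'],cv2.COLOR_RGB2HSV)
    x,y,z=W[...,0],W[...,1],W[...,2]
    for c,lo,hi in [('red',-8,8),('yel',20,33),('grn',50,80),('blu',105,130)]:
        h=hsv[...,0].astype(int); h=np.where(h>170,h-180,h)
        m=(h>=lo)&(h<=hi)&(hsv[...,1]>120)&(hsv[...,2]>70)&(abs(z-.106)<.012)&(x>.4)&(x<1.)&(y<.3)&(y>-.35)
        if m.sum(): print(n,c,m.sum(),np.round(np.median(W[m],0),4),np.round(W[m].mean(0),4))
    # lids
    m=(abs(z-.106)<.006)&(x>.5)&(x<.95)&(y<.2)&(y>-.3)
    k,lab,st,ce=cv2.connectedComponentsWithStats(m.astype(np.uint8))
    for i in range(1,k):
        if st[i,4]>40:
            p=W[lab==i]; r=cv2.minAreaRect(p[:,:2].astype(np.float32)*1000); print(n,'lid',st[i,4],ce[i].round(),np.round(p.mean(0),4),r)
    # camera stand
    m=(z>.02)&(x>.5)&(x<1.1)&(y>.25)&(y<.55)
    p=W[m];print(n,'stand')
    for a in np.arange(.02,.5,.03):
        q=p[(p[:,2]>=a)&(p[:,2]<a+.03)]
        if len(q): print(round(a,2),len(q),np.round(np.percentile(q[:,:2],[2,50,98],axis=0),3).tolist())
    m=(hsv[...,2]<60)&(abs(z-.014)<.008)&(x>.5)&(x<1.1)&(y>.2)&(y<.6)
    p=W[m]; print('plate',len(p), cv2.minAreaRect(p[:,:2].astype(np.float32)*1000), p.mean(0))
for n,(u0,v0,u1,v1) in {'scene':(440,120,570,300),'side':(230,30,400,210)}.items():
    f=np.load(n+'0.npz')['frame'][v0:v1,u0:u1,::-1]; cv2.imwrite(f'pics/{n}_st.png',cv2.resize(f,None,fx=3.2,fy=3.2,interpolation=2))
E
```

```text
scene red 86 [ 0.518  -0.1047  0.1064] [ 0.6067 -0.0237  0.1063]
scene yel 52 [ 0.5326 -0.2811  0.1071] [ 0.5547 -0.2519  0.1069]
scene blu 53 [ 0.5358 -0.196   0.1078] [ 0.535  -0.1968  0.1078]
scene lid 186 [313. 220.] [ 0.5389 -0.1092  0.1065] ((537.651611328125, -108.78504943847656), (75.4969253540039, 42.59333038330078), 2.1958463191986084)
scene lid 236 [287. 223.] [ 0.5493 -0.1937  0.1068] ((544.9413452148438, -193.7904510498047), (93.37246704101562, 41.66168975830078), 5.731899738311768)
scene lid 221 [259. 225.] [ 0.5494 -0.2806  0.1067] ((545.7214965820312, -280.8118896484375), (90.59546661376953, 38.165367126464844), 0.3201436698436737)
scene lid 169 [309. 313.] [ 0.9336 -0.1504  0.1062] ((933.9751586914062, -148.2027130126953), (14.208248138427734, 117.58412170410156), 5.219963073730469)
scene stand
0.02 202 [[0.646, 0.251], [0.74, 0.463], [0.931, 0.494]]
0.05 162 [[0.728, 0.251], [0.871, 0.273], [0.933, 0.481]]
0.08 196 [[0.729, 0.251], [0.875, 0.273], [0.935, 0.48]]
0.11 106 [[0.725, 0.25], [0.739, 0.464], [0.92, 0.483]]
0.14 114 [[0.726, 0.25], [0.74, 0.464], [0.924, 0
[... 1922 characters left out ...]
714, 0.255], [0.724, 0.464], [0.921, 0.479]]
0.17 22 [[0.713, 0.456], [0.724, 0.466], [0.736, 0.482]]
0.23 14 [[0.642, 0.358], [0.66, 0.374], [0.683, 0.386]]
0.26 104 [[0.622, 0.345], [0.658, 0.366], [0.694, 0.391]]
0.29 175 [[0.62, 0.338], [0.664, 0.367], [0.755, 0.494]]
0.32 330 [[0.624, 0.34], [0.681, 0.414], [0.746, 0.498]]
0.35 38 [[0.714, 0.458], [0.721, 0.466], [0.733, 0.481]]
0.38 42 [[0.712, 0.461], [0.722, 0.465], [0.732, 0.478]]
0.41 38 [[0.714, 0.459], [0.72, 0.467], [0.735, 0.479]]
0.44 34 [[0.713, 0.456], [0.725, 0.47], [0.74, 0.489]]
plate 795 ((783.191650390625, 361.72369384765625), (209.5148162841797, 376.37017822265625), 57.80704116821289) [0.68949032 0.40380084 0.0135148 ]
```

View pics/side_st.png

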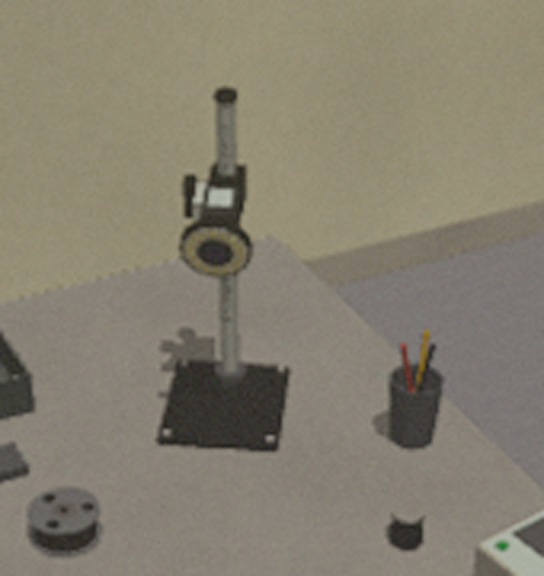

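View pics/scene_st.png

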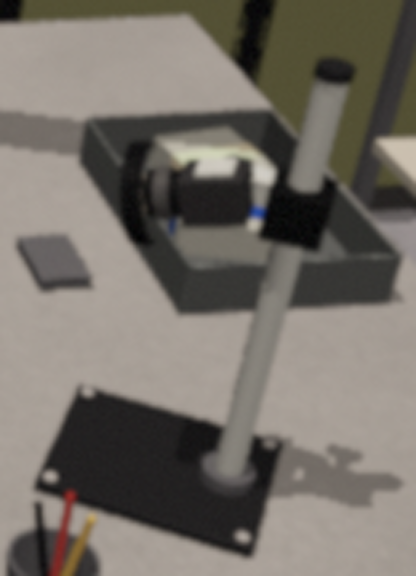

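The side crop shows the ring light face-on: an ellipse at about (215,250) in the crop, with the plate below it. The scene crop shows the plate corners at (82,385), (285,440), (250,555) and (38,487), with the lens side to the left.

```bash
cat >> h.py <<'E'
def ray(f,u,v,T=None):
    K=f['K'];T=f['world_from_camera'] if T is None else T
    d=T[:3,:3]@np.array([(u-K[0,2])/K[0,0],(v-K[1,2])/K[1,1],1]);return T[:3,3],d/np.linalg.norm(d)
def onz(f,u,v,z,T=None):
    o,d=ray(f,u,v,T);return o+d*(z-o[2])/d[2]
def proj(f,p,T=None):
    T=f['world_from_camera'] if T is None else T
    q=T[:3,:3].T@(np.asarray(p)-T[:3,3]);q=f['K']@q;return q[:2]/q[2]
E
python3 - <<'E'
from h import *
f=dict(np.load('scene0.npz')); g=dict(np.load('side0.npz'))
print('plate')
for u,v in [(82,385),(285,440),(250,555),(38,487)]: print(onz(f,440+u/3.2,120+v/3.2,.014).round(4))
for u,v in [(182,362),(288,366),(281,449),(159,440)]: print(onz(g,230+u/3.2,30+v/3.2,.014).round(4))
# ring
W=cloud(g); x,y,z=W[...,0],W[...,1],W[...,2]
v,u=np.mgrid[0:400,0:640]
m=((u-297.3)**2+(v-108)**2<9.5**2)&(z>.2)
p=W[m]; 
for it in range(4):
    c=p.mean(0);U,S,V=np.linalg.svd(p-c);n=V[2]; d=abs((p-c)@n); p=p[d<max(.006,2*np.median(d))]
n=n*np.sign(-n[2]) ;print('ring',m.sum(),len(p),c.round(4),n.round(3),S, 'dip',np.arcsin(-n[2]),'yaw',np.degrees(np.arctan2(n[1],n[0])))
for r in range(98,120,2): print(r,np.round(W[r,286:310,2],3).tolist())
E
```

```text
plate
[0.5751 0.3875 0.014 ]
[0.6777 0.5554 0.014 ]
[0.8269 0.4558 0.014 ]
[0.7217 0.2955 0.014 ]
[0.6802 0.535  0.014 ]
[0.8164 0.4545 0.014 ]
[0.7116 0.2774 0.014 ]
[0.5705 0.3723 0.014 ]
ring 262 236 [0.657  0.3599 0.2974] [-0.507 -0.816 -0.278] [0.37358188 0.30294326 0.04287842] dip 0.28215677944761863 yaw -121.87221298260951
98 [-0.465, -0.466, -0.467, -0.458, -0.47, 0.332, 0.343, 0.342, 0.342, 0.339, 0.34, 0.345, 0.341, 0.34, 0.34, nan, 0.317, 0.317, 0.307, -0.487, -0.502, -0.495, -0.503, -0.498]
100 [-0.492, -0.48, 0.329, 0.334, 0.332, 0.33, 0.337, 0.337, 0.341, 0.34, 0.338, 0.336, 0.339, 0.338, 0.338, 0.334, 0.337, 0.336, 0.333, -0.508, -0.508, -0.515, -0.518, -0.529]
102 [-0.499, 0.321, 0.324, 0.327, 0.327, 0.325, 0.325, 0.324, 0.327, 0.326, 0.328, 0.324, 0.33, 0.329, 0.331, 0.327, 0.326, 0.329, 0.326, 0.324, 0.321, -0.537, -0.549, -0.547]
104 [0.308, 0.312, 0.315, 0.315, 0.312, 0.315, 0.318, 0.317, 0.315, 0.314, 0.312, 0.313, 0.313, 0.316, 0.314, 0.313, 0.315, 0.317, 0.32, 0.317, 0.318, 0.312, -0.571, -0.566]
106 [0.307, 0.3, 0.3, 0.304, 0.302, 0.302, 0.304, 0.305, 0.305, 0
[... 449 characters left out ...]
3]
112 [0.003, -0.002, 0.268, 0.268, 0.274, 0.271, 0.274, 0.271, 0.269, 0.27, 0.276, 0.279, 0.276, 0.277, 0.276, 0.27, 0.27, 0.279, 0.277, 0.273, 0.278, -0.004, -0.008, -0.0]
114 [0.002, 0.004, -0.0, -0.003, -0.004, 0.259, 0.26, 0.259, 0.255, 0.264, 0.259, 0.264, 0.263, 0.263, 0.266, 0.261, 0.263, 0.258, 0.262, 0.001, 0.005, 0.001, -0.002, -0.004]
116 [0.001, -0.002, -0.002, -0.0, -0.007, 0.0, 0.003, 0.003, -0.002, 0.004, 0.0, 0.002, 0.182, 0.183, 0.188, 0.187, 0.191, 0.179, -0.002, 0.004, -0.001, 0.003, 0.002, 0.001]
118 [-0.002, 0.002, 0.002, -0.005, 0.004, -0.001, 0.002, -0.006, -0.004, 0.0, -0.003, 0.001, 0.175, 0.179, 0.183, 0.175, 0.172, 0.171, -0.001, 0.002, 0.002, 0.0, -0.001, 0.003]
```

Ring plane: centre about (0.657, 0.360, 0.297), sight azimuth about -122°, dip about 0.28 rad. That agrees with the plate edges. Next I'll move the wrist over the red box for a close look.

```bash
cat >> h.py <<'E'
from scipy.spatial.transform import Rotation as R, Slerp
def pose():
    s=state();q=s['tool_rot'];return np.array(s['tool_pos']),R.from_quat([q[1],q[2],q[3],q[0]])
def rotmat(xaxis,zaxis):
    z=np.array(zaxis,float);z/=np.linalg.norm(z);x=np.array(xaxis,float);x-=z*(x@z);x/=np.linalg.norm(x)
    return R.from_matrix(np.stack([x,np.cross(z,x),z],1))
def down(yawdeg): a=np.radians(yawdeg);return rotmat([np.cos(a),np.sin(a),0],[0,0,-1])
def plan(p1,r1,grip,n=None,start=None,dec=2):
    p,r=start or pose(); p0,r0=p,r; p1=np.array(p1,float)
    D=np.linalg.norm(p1-p0);A=np.degrees((r0.inv()*r1).magnitude())
    if n is None: n=int(np.ceil(max(D/.038,A/4.8,1)))
    S=Slerp([0,1],R.concatenate([r0,r1]))
    print('rows',n,'D',round(D,4),'A',round(A,2))
    for i in range(1,n+1):
        t=i/n; w=(r.inv()*S(t)).as_rotvec()/np.radians(5); d=r.inv().apply(p0+(p1-p0)*t-p)/.04
        w=np.round(w,dec);d=np.round(d,dec)
        print([float(v)+0. for v in w]+[float(v)+0. for v in d]+[grip])
        p=p+r.apply(d*.04);r=r*R.from_rotvec(w*np.radians(5))
    return p,r
E
python3 - <<'E'
from h import *
f=dict(np.load('side0.npz'));W=cloud(f)
c=np.array([.657,.3599,.2974]);n=np.array([-.507,-.816,-.278])
v,u=np.mgrid[0:400,0:640]
for r0,r1 in [(0,3),(3,5),(5,8),(8,10)]:
    rr=np.hypot(u-297.3,v-108);m=(rr>=r0)&(rr<r1)&(W[...,2]>.2);print(r0,m.sum(),np.median((W[m]-c)@n).round(4))
print(proj(f,c))
plan([.50,-.11,.27],down(92),0.8)
E
```

```text
0 26 0.0008
3 50 0.0002
5 122 0.0001
8 83 -0.0013
[297.18864668 107.49547278]
rows 22 D 0.8065 A 14.71
[0.0, 0.0, -0.13, -0.71, 0.58, -0.04, 0.8]
[0.0, 0.0, -0.14, -0.71, 0.58, -0.05, 0.8]
[0.0, 0.0, -0.13, -0.72, 0.56, -0.04, 0.8]
[0.0, 0.0, -0.13, -0.73, 0.56, -0.05, 0.8]
[0.0, 0.0, -0.14, -0.73, 0.55, -0.04, 0.8]
[0.0, 0.01, -0.13, -0.74, 0.54, -0.04, 0.8]
[0.0, 0.0, -0.14, -0.74, 0.53, -0.05, 0.8]
[0.0, 0.0, -0.13, -0.76, 0.52, -0.04, 0.8]
[0.0, 0.0, -0.13, -0.75, 0.51, -0.05, 0.8]
[0.0, 0.0, -0.14, -0.77, 0.51, -0.04, 0.8]
[0.0, 0.0, -0.13, -0.77, 0.49, -0.05, 0.8]
[0.0, 0.0, -0.13, -0.77, 0.49, -0.04, 0.8]
[0.0, 0.0, -0.14, -0.78, 0.48, -0.05, 0.8]
[0.0, 0.0, -0.13, -0.79, 0.46, -0.04, 0.8]
[0.0, 0.0, -0.14, -0.79, 0.46, -0.05, 0.8]
[0.0, 0.0, -0.13, -0.8, 0.45, -0.04, 0.8]
[0.0, 0.0, -0.13, -0.8, 0.44, -0.05, 0.8]
[0.0, 0.0, -0.14, -0.81, 0.44, -0.04, 0.8]
[0.0, 0.01, -0.13, -0.81, 0.42, -0.04, 0.8]
[0.0, 0.0, -0.13, -0.82, 0.41, -0.05, 0.8]
[0.0, 0.0, -0.14, -0.82, 0.4, -0.05, 0.8]
[0.0, 0.0, -0.13, -0.83, 0.4, -0.04, 0.8]
```

Call:
carry_out:
  moves:
    - [[0, 0, -0.13, -0.72, 0.57, -0.05, 0.8], [0, 0, -0.13, -0.72, 0.57, -0.05, 0.8], [0, 0, -0.13, -0.72, 0.57, -0.05, 0.8], [0, 0, -0.13, -0.73, 0.55, -0.05, 0.8], [0, 0, -0.13, -0.73, 0.55, -0.05, 0.8], [0, 0, -0.13, -0.74, 0.54, -0.05, 0.8], [0, 0, -0.13, -0.74, 0.53, -0.05, 0.8], [0, 0, -0.13, -0.75, 0.52, -0.05, 0.8]]

```text
time: 0.82
tool_pos: [0.2684, 0.3459, 0.247]
tool_rot: [0.0, 0.751, 0.66, -0.0]
contact_force: [1.2, 0.1, -0.4]
gripper_width: 0.897
```

Call:
carry_out:
  moves:
    - [[0, 0, -0.14, -0.75, 0.51, -0.05, 0.8], [0, 0, -0.14, -0.76, 0.51, -0.05, 0.8], [0, 0, -0.14, -0.77, 0.5, -0.05, 0.8], [0, 0, -0.14, -0.77, 0.49, -0.05, 0.8], [0, 0, -0.14, -0.78, 0.48, -0.05, 0.8], [0, 0, -0.14, -0.79, 0.46, -0.05, 0.8], [0, 0, -0.14, -0.79, 0.46, -0.05, 0.8], [0, 0, -0.14, -0.8, 0.45, -0.05, 0.8]]

```text
time: 1.48
tool_pos: [0.4004, 0.0847, 0.2633]
tool_rot: [0.0, 0.719, 0.695, 0.0]
contact_force: [1.1, 0.9, 0.1]
gripper_width: 0.901
```

Call:
carry_out:
  moves:
    - [[0, 0, -0.14, -0.8, 0.44, -0.05, 0.8], [0, 0, -0.14, -0.81, 0.43, -0.05, 0.8], [0, 0, -0.14, -0.81, 0.42, -0.05, 0.8], [0, 0, -0.14, -0.82, 0.41, -0.05, 0.8], [0, 0, -0.14, -0.82, 0.4, -0.05, 0.8], [0, 0, -0.14, -0.83, 0.4, -0.05, 0.8], [0, 0, 0, 0, 0, 0, 0.8], [0, 0, 0, 0, 0, 0, 0.8]]

```text
time: 2.15
tool_pos: [0.4997, -0.1108, 0.2746]
tool_rot: [-0.001, 0.694, 0.72, -0.0]
contact_force: [-0.5, 0.3, 0.1]
gripper_width: 0.896
```

Run:
```python
from h import *
s=state(); p,r=pose(); f=grab_frame('wrist'); save('wrist1',f)
T=np.eye(4);T[:3,:3]=r.as_matrix();T[:3,3]=p;T=T@f['hand_eye'];np.savez('wrist1.npz',T=T,**f)
print(s['time'],p,r.as_matrix().round(3).tolist(),s['joint_pos'],s['gripper_width'])
W=cloud(f,T);z=W[...,2]
hsv=cv2.cvtColor(f['frame'],cv2.COLOR_RGB2HSV)
m=(abs(z-.106)<.008)
k,lab,st,ce=cv2.connectedComponentsWithStats(m.astype(np.uint8))
for i in range(1,k):
    if st[i,4]>100:
        q=W[lab==i];print(st[i].tolist(),np.median(q[:,2]).round(4),cv2.minAreaRect(q[:,:2].astype(np.float32)*1000))
```

```text
2.15 [ 0.49973275 -0.11079837  0.27456984] [[-0.037, 0.999, -0.002], [0.999, 0.037, 0.001], [0.001, -0.002, -1.0]] [-3.63778963e-01 -2.42956890e-01  1.81720993e+00  2.20118298e-04
  1.56924384e+00 -1.97168454e+00] 0.8961615573796766
[299, 144, 41, 92, 3466] 0.1065 ((515.7503051757812, -111.59184265136719), (102.09304809570312, 42.02955627441406), 1.916706919670105)
[134, 154, 55, 91, 3689] 0.1063 ((532.9923706054688, -283.9263000488281), (102.58190155029297, 43.32014465332031), 1.3795620203018188)
[215, 157, 52, 92, 3489] 0.1064 ((534.1233520507812, -196.57159423828125), (102.93242645263672, 42.799068450927734), 6.557568073272705)
[51, 163, 63, 90, 3770] 0.1061 ((546.1991577148438, -373.0224914550781), (103.19767761230469, 45.031715393066406), 1.6123695373535156)
[142, 307, 17, 8, 106] 0.1045 ((676.4179077148438, -317.2229919433594), (19.1973876953125, 7.955045700073242), 67.89215087890625)
[0, 308, 123, 10, 859] 0.1071 ((682.909912109375, -429.9655456542969), (3.519768476486206, 152.97828674316406), 3.0882761478424072)
[163, 368, 13, 32, 206] 0.1072 ((796.0078735351562, -305.4959411621094), (65.48161315917969, 1.9151227474212646), 2.6530869007110596)
```

View pics/wrist1.png

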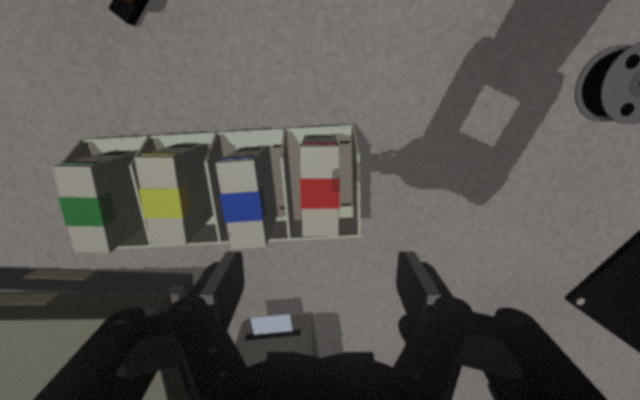

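The wrist view shows the red lid at pixel (320,190), which is (0.5157, -0.1116), yaw 1.9°. The tool already matches its yaw, so I'll descend.

Call:
carry_out:
  moves:
    - [[0, 0, 0, -0.02, 0.1, 0.9, 0.5], [0, 0, 0, 0, 0.1, 0.9, 0.5], [0, 0, 0, 0, 0.1, 0.9, 0.5], [0, 0, 0, 0, 0.1, 0.7, 0.5], [0, 0, 0, 0, 0, 0.6, 0.5], [0, 0, 0, 0, 0, 0.5, 0.5], [0, 0, 0, 0, 0, 0.4, 0.5], [0, 0, 0, 0, 0, 0.2, 0.5]]

```text
time: 2.87
tool_pos: [0.5136, -0.1075, 0.0687]
tool_rot: [-0.002, 0.692, 0.722, -0.001]
contact_force: [-0.7, 1.3, -1.0]
gripper_width: 0.749
```

Call:
carry_out:
  moves:
    - [[0, 0, 0, 0, 0, 0.07, 0.5], [0, 0, 0, 0, 0, 0, 0.5]]

```text
time: 3.03
tool_pos: [0.5153, -0.1087, 0.0684]
tool_rot: [-0.0, 0.692, 0.721, -0.0]
contact_force: [0.8, 0.1, 0.1]
gripper_width: 0.752
```

Run:
```python
from h import *
s=state();print(s['time'],s['tool_pos'],s['contact_force'],s['gripper_width'])
f=grab_frame('wrist'); save('wrist2',f)
```

```text
3.0333 [ 0.51530332 -0.10874248  0.06835495] [0.77495689 0.0604162  0.06608779] 0.7522791367600039
```

View pics/wrist2.png

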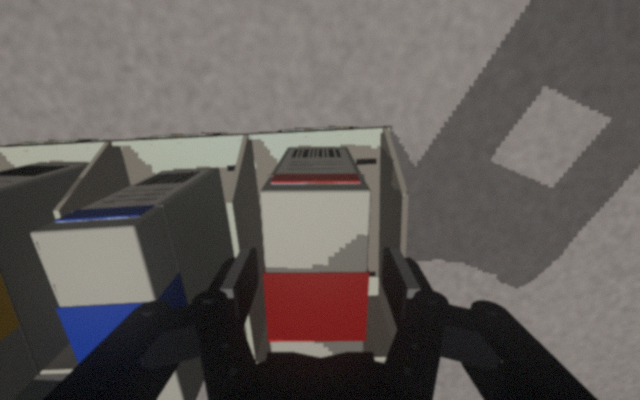

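The red lid sits between the fingers (columns 262–368, fingers at about 235 and 395) and the label is on the robot side. Now I'll close.

Call:
carry_out:
  moves:
    - [[0, 0, 0, -0.05, 0, 0, 0.3], [0, 0, 0, 0, 0, 0, -1], [0, 0, 0, 0, 0, 0, -1], [0, 0, 0, 0, 0, 0, -1], [0, 0, 0, 0, 0, 0, -1], [0, 0, 0, 0, 0, 0, -1], [0, 0, 0, 0, 0, 0, -1], [0, 0, 0, 0, 0, 0, -1]]

```text
time: 3.75
tool_pos: [0.5169, -0.1118, 0.0702]
tool_rot: [0.001, 0.693, 0.721, 0.001]
contact_force: [-0.4, 2.3, 6.2]
gripper_width: 0.474
```

Call:
carry_out:
  moves:
    - [[0, 0, 0, 0, 0, 0, -1], [0, 0, 0, 0, 0, -0.3, -1], [0, 0, 0, 0, 0, -0.5, -1], [0, 0, 0, 0, 0, -0.6, -1], [0, 0, 0, 0, 0, -0.6, -1], [0, 0, 0, 0, 0, -0.7, -1], [0, 0, 0, 0, 0, -0.7, -1], [0, 0, 0, 0, 0, -0.7, -1]]

```text
time: 4.42
tool_pos: [0.5151, -0.1116, 0.2338]
tool_rot: [-0.0, 0.693, 0.721, -0.0]
contact_force: [0.6, -0.2, -1.1]
gripper_width: 0.473
```

Run:
```python
from h import *
s=state();print(s['time'],s['tool_pos'],s['contact_force'],s['gripper_width'])
f=grab_frame('wrist'); save('wrist3',f)
```

```text
4.4167 [ 0.51506101 -0.1116034   0.23375644] [ 0.55532235 -0.17351422 -1.10183647] 0.47275252801040835
```

View pics/wrist3.png

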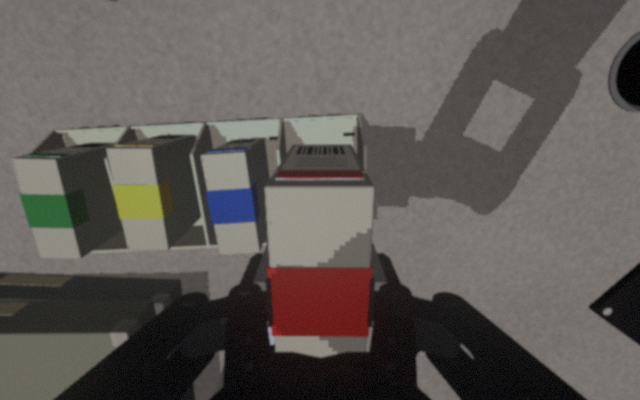

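The box is clear of the rack, held centred, and the three others are standing. I'll plan the transfer to a pre-pose 8 cm short of the target along the sight line.

```bash
cat >> h.py <<'E'
L=np.array([.657,.3599,.2974]);SV=np.array([-.507,-.816,-.278]);SV/=np.linalg.norm(SV)
def target(dist,L=L,SV=SV,coff=.014):
    ly=np.cross([0,0,1],-SV);ly/=np.linalg.norm(ly);lz=np.cross(-SV,ly)
    c=L+(dist+.051)*SV
    # box x=SV, z=lz, y=-ly ; tool x=box y, tool z=-lz
    return c+coff*lz, rotmat(-ly,-lz)
E
python3 - <<'E'
from h import *
p1,r1=target(.23); print(p1,r1.as_matrix().round(3).tolist())
plan(p1,r1,-1)
E
```

```text
[0.51249265 0.12732012 0.23273762] [[0.849, -0.507, 0.147], [-0.528, -0.816, 0.236], [0.0, -0.278, -0.961]]
rows 27 D 0.2402 A 124.82
[0.07, 0.13, 0.91, 0.22, 0.0, 0.01, -1]
[0.08, 0.12, 0.92, 0.22, -0.01, 0.01, -1]
[0.07, 0.13, 0.91, 0.22, -0.03, 0.01, -1]
[0.07, 0.12, 0.91, 0.22, -0.05, 0.01, -1]
[0.07, 0.13, 0.92, 0.21, -0.07, 0.02, -1]
[0.08, 0.13, 0.91, 0.21, -0.08, 0.02, -1]
[0.07, 0.12, 0.91, 0.2, -0.1, 0.02, -1]
[0.07, 0.13, 0.91, 0.19, -0.11, 0.03, -1]
[0.08, 0.13, 0.92, 0.17, -0.13, 0.03, -1]
[0.07, 0.12, 0.91, 0.17, -0.14, 0.03, -1]
[0.07, 0.13, 0.91, 0.16, -0.16, 0.03, -1]
[0.07, 0.12, 0.92, 0.14, -0.16, 0.04, -1]
[0.08, 0.13, 0.91, 0.13, -0.18, 0.04, -1]
[0.07, 0.13, 0.91, 0.12, -0.19, 0.04, -1]
[0.07, 0.12, 0.92, 0.09, -0.19, 0.04, -1]
[0.08, 0.13, 0.91, 0.09, -0.2, 0.05, -1]
[0.07, 0.12, 0.91, 0.06, -0.21, 0.05, -1]
[0.07, 0.13, 0.91, 0.05, -0.21, 0.05, -1]
[0.07, 0.13, 0.92, 0.03, -0.21, 0.05, -1]
[0.08, 0.12, 0.91, 0.01, -0.22, 0.06, -1]
[0.07, 0.13, 0.91, 0.0, -0.22, 0.05, -1]
[0.07, 0.13, 0.92, -0.02, -0.21, 0.06, -1]
[0.08, 0.12, 0.91, -0.04, -0.21, 0.05, -1]
[0.07, 0.13, 0.91, -0.06, -0.21, 0.06, -1]
[0.07, 0.12, 0.92, -0.08, -0.2, 0.06, -1]
[0.07, 0.13, 0.91, -0.09, -0.19, 0.06, -1]
[0.08, 0.13, 0.91, -0.1, -0.19, 0.06, -1]
```

Call:
carry_out:
  moves:
    - [[0.07, 0.13, 0.91, 0.22, 0, 0, -1], [0.07, 0.13, 0.91, 0.22, 0, 0, -1], [0.07, 0.13, 0.91, 0.22, -0.03, 0, -1], [0.07, 0.13, 0.91, 0.22, -0.05, 0, -1], [0.07, 0.13, 0.91, 0.21, -0.07, 0, -1], [0.07, 0.13, 0.91, 0.21, -0.08, 0.02, -1], [0.07, 0.13, 0.91, 0.2, -0.1, 0.02, -1], [0.07, 0.13, 0.91, 0.19, -0.11, 0.03, -1]]

```text
time: 5.13
tool_pos: [0.5142, -0.0402, 0.2324]
tool_rot: [-0.049, 0.883, 0.466, 0.013]
contact_force: [0.6, -0.1, -1.8]
gripper_width: 0.481
```

Call:
carry_out:
  moves:
    - [[0.07, 0.13, 0.92, 0.17, -0.13, 0.03, -1], [0.07, 0.13, 0.92, 0.17, -0.14, 0.03, -1], [0.07, 0.13, 0.92, 0.16, -0.16, 0.03, -1], [0.07, 0.13, 0.92, 0.14, -0.16, 0.04, -1], [0.07, 0.13, 0.92, 0.13, -0.18, 0.04, -1], [0.07, 0.13, 0.92, 0.12, -0.19, 0.04, -1], [0.07, 0.13, 0.92, 0.1, -0.19, 0.04, -1], [0.07, 0.13, 0.92, 0.09, -0.2, 0.05, -1]]

```text
time: 5.8
tool_pos: [0.5129, 0.0309, 0.2304]
tool_rot: [-0.093, 0.982, 0.161, 0.025]
contact_force: [-0.9, -0.8, -2.4]
gripper_width: 0.474
```

Call:
carry_out:
  moves:
    - [[0.07, 0.13, 0.91, 0.06, -0.21, 0.05, -1], [0.07, 0.13, 0.91, 0.05, -0.21, 0.05, -1], [0.07, 0.13, 0.91, 0.03, -0.21, 0.05, -1], [0.08, 0.13, 0.91, 0.01, -0.22, 0.05, -1], [0.08, 0.13, 0.91, 0, -0.22, 0.05, -1], [0.08, 0.13, 0.91, -0.02, -0.21, 0.05, -1], [0.08, 0.13, 0.91, -0.04, -0.21, 0.05, -1], [0.08, 0.13, 0.91, -0.06, -0.21, 0.06, -1]]

```text
time: 6.47
tool_pos: [0.5112, 0.1018, 0.2292]
tool_rot: [-0.129, 0.979, -0.157, 0.035]
contact_force: [-0.4, -0.0, -1.8]
gripper_width: 0.469
```

Call:
carry_out:
  moves:
    - [[0.07, 0.12, 0.91, -0.08, -0.2, 0.06, -1], [0.07, 0.12, 0.91, -0.09, -0.19, 0.06, -1], [0.07, 0.12, 0.91, -0.1, -0.19, 0.06, -1], [0, 0, 0, 0, 0, 0, -1], [0, 0, 0, 0, 0, 0, -1]]

```text
time: 6.88
tool_pos: [0.5106, 0.1283, 0.2284]
tool_rot: [-0.138, 0.952, -0.271, 0.036]
contact_force: [0.8, -0.3, -1.2]
gripper_width: 0.476
```

Run:
```python
from h import *
s=state();print(s['time'],s['contact_force'],s['gripper_width'],np.round(s['joint_pos'],2))
for n in ['scene','side','wrist']:
    f=grab_frame(n);save(n+'4',f);np.savez(n+'4.npz',**f)
p1,r1=target(.23);p,r=pose();print(p,p1,np.degrees((r.inv()*r1).as_rotvec()))
a=cv2.imread('pics/scene4.png')[110:300,330:570];b=cv2.imread('pics/side4.png')[40:260,180:400]
cv2.imwrite('pics/c4.png',np.hstack([cv2.resize(a,(400,316)),cv2.resize(b,(390,316))]))
```

```text
6.8833 [ 0.77367942 -0.33080347 -1.1946081 ] 0.4760586085825395 [-0.03 -0.31  1.97  0.26  1.35  0.49]
[0.5111753  0.12783884 0.2287166 ] [0.51249265 0.12732012 0.23273762] [-0.29534906  0.33476983 -0.08221245]
```

View pics/c4.png

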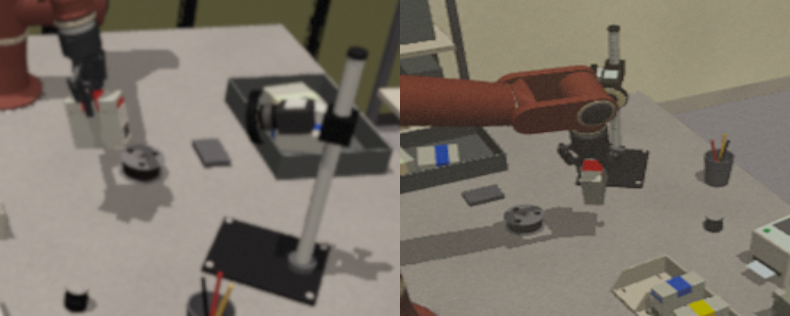

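View pics/wrist4.png

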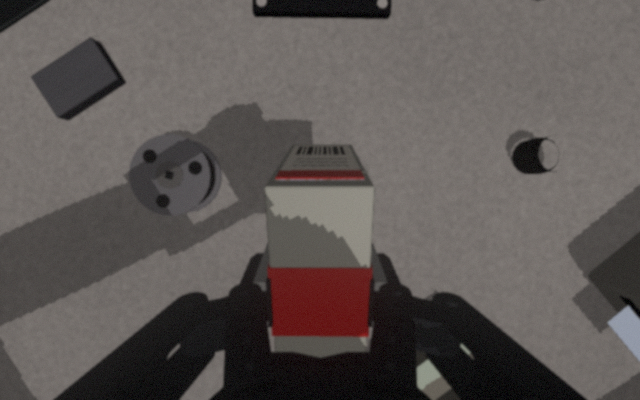

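The scene and side crops show the box held tilted in front of the ring, clear of everything. The wrist view shows the label towards the lens, and the plate's front edge squarely ahead at row 13, columns 255–390. Next I'll check the box in the hand and cross-check the lens from both views.

Run:
```python
from h import *
f=dict(np.load('wrist4.npz'));H=f['hand_eye'];p,r=pose()
C=cloud(f,H)  # tool frame
v,u=np.mgrid[0:400,0:640]
m=(u>262)&(u<378)&(v>180)&(v<362)
q=C[m];q=q[np.isfinite(q[:,2])]
zz=np.median(C[200:250,280:360,2]);q=q[abs(q[:,2]-zz)<.006]
c=q.mean(0);n=np.linalg.svd(q-c,full_matrices=False)[2][2];print('lid z',zz,'normal',n.round(3),cv2.minAreaRect(q[:,:2].astype(np.float32)*1000), q.min(0),q.max(0))
# front label face
q=C[150:170,300:350].reshape(-1,3);print('label pts',np.nanmedian(q,0))
T=np.eye(4);T[:3,:3]=r.as_matrix();T[:3,3]=p;T=T@H
a=onz(f,255,14,.014,T);b=onz(f,389.5,15.5,.014,T);d=b-a;print('front edge',a,b,np.linalg.norm(d),'mid',(a+b)/2,'normal yaw',np.degrees(np.arctan2(-d[0],d[1])))
# scene ring side
g=dict(np.load('scene4.npz'));W=cloud(g)
lx=-SV;ly=np.cross([0,0,1],lx);ly/=np.linalg.norm(ly);lz=np.cross(lx,ly)
D=(W-L)@np.stack([lx,ly,lz],1)
mm=(np.linalg.norm(D,axis=-1)<.07)
q=D[mm];print(len(q))
for a in np.arange(-.03,.06,.005):
    k=q[(q[:,0]>=a)&(q[:,0]<a+.005)]
    if len(k): print(round(a,3),len(k),k[:,1:].min(0).round(3),k[:,1:].max(0).round(3))
k=cv2.resize(g['frame'][150:215,475:555,::-1],None,fx=8,fy=8,interpolation=2);
def mk(P,col):
    uv=(proj(g,P)-[475,150])*8; cv2.circle(k,tuple(int(x) for x in uv),3,col,-1)
for t in np.linspace(0,2*np.pi,40): mk(L+.046*(np.cos(t)*ly+np.sin(t)*lz),(0,255,0))
mk(L,(0,0,255));mk(L+.03*SV,(255,0,255));cv2.imwrite('pics/ring_sc.png',k)
g=dict(np.load('side0.npz'));k=cv2.resize(g['frame'][75:140,260:340,::-1],None,fx=8,fy=8,interpolation=2)
def mk(P,col):
    uv=(proj(g,P)-[260,75])*8; cv2.circle(k,tuple(int(x) for x in uv),3,col,-1)
for t in np.linspace(0,2*np.pi,40): mk(L+.046*(np.cos(t)*ly+np.sin(t)*lz),(0,255,0))
mk(L,(0,0,255));cv2.imwrite('pics/ring_si.png',k)
```

```text
<stdin>:8: RuntimeWarning: Mean of empty slice.
  ret = um.true_divide(
Traceback (most recent call last):
IndexError: index 2 is out of bounds for axis 0 with size 0
```

Run:
```python
from h import *
f=dict(np.load('wrist4.npz'));H=f['hand_eye'];p,r=pose()
fr=f['frame'];cv2.imwrite('pics/lid4.png',cv2.resize(fr[135:365,250:390,::-1],None,fx=2.6,fy=2.6,interpolation=2))
# tool frame: corners of lid front edge; z from expected lid plane
hsv=cv2.cvtColor(fr,cv2.COLOR_RGB2HSV);h=hsv[...,0];m=((h<8)|(h>172))&(hsv[...,1]>150)
k,lab,st,ce=cv2.connectedComponentsWithStats(m.astype(np.uint8))
for i in range(1,k):
    if st[i,4]>60: print('red',st[i].tolist(),ce[i])
for z in (-.040,-.037,-.034):
    a=onz(f,266,184,z,H);b=onz(f,373,184,z,H);print('z',z,'width',b[0]-a[0],'edge y',a[1],'midx',(a[0]+b[0])/2,'band y',onz(f,320,267,z,H)[1],onz(f,320,336,z,H)[1])
T=np.eye(4);T[:3,:3]=r.as_matrix();T[:3,3]=p;T=T@H
a=onz(f,255,14,.014,T);b=onz(f,389.5,15.5,.014,T);d=b-a;print('front edge',a,b,np.linalg.norm(d),'mid',(a+b)/2,'normal yaw',np.degrees(np.arctan2(-d[0],d[1])))
g=dict(np.load('scene4.npz'));W=cloud(g)
lx=-SV;ly=np.cross([0,0,1],lx);ly/=np.linalg.norm(ly);lz=np.cross(lx,ly)
D=(W-L)@np.stack([lx,ly,lz],1)
mm=(np.linalg.norm(D,axis=-1)<.07)
q=D[mm];print(len(q))
for a in np.arange(-.03,.06,.005):
    k=q[(q[:,0]>=a)&(q[:,0]<a+.005)]
    if len(k): print(round(a,3),len(k),k[:,1:].min(0).round(3),k[:,1:].max(0).round(3))
def draw(g,u0,v0,name):
    k=cv2.resize(g['frame'][v0:v0+65,u0:u0+80,::-1],None,fx=8,fy=8,interpolation=2)
    def mk(P,col):
        uv=(proj(g,P)-[u0,v0]+.5)*8; cv2.circle(k,tuple(int(x) for x in uv),3,col,-1)
    for t in np.linspace(0,2*np.pi,40): mk(L+.046*(np.cos(t)*ly+np.sin(t)*lz),(0,255,0))
    mk(L,(0,0,255));return k
k=np.hstack([draw(g,475,150,''),draw(dict(np.load('side0.npz')),260,75,'')]);cv2.imwrite('pics/ring.png',cv2.resize(k,(800,325)))
```

```text
red [276, 172, 76, 6, 250] [308.284 175.372]
red [268, 268, 104, 68, 6602] [319.88760982 301.35504393]
z -0.04 width 0.038048444241720755 edge y -0.05027813652047464 midx -0.00034149042747842924 band y -0.016576059512055902 0.016939036458219342
z -0.037 width 0.03915103796067712 edge y -0.049423068173388915 midx -0.00034806917275154864 band y -0.014744349434517495 0.01974196980239855
z -0.034 width 0.04025363167963348 edge y -0.048567999826303186 midx -0.0003546479180246663 band y -0.012912639356979103 0.02254490314657777
front edge [0.57260239 0.37947538 0.014     ] [0.71016355 0.29104393 0.014     ] 0.16353346840160077 mid [0.64138297 0.33525965 0.014     ] normal yaw -122.73501297475593
558
0.0 53 [-0.046 -0.035] [0.044 0.045]
0.005 53 [-0.047 -0.036] [0.006 0.046]
0.01 72 [-0.048 -0.037] [0.024 0.045]
0.015 81 [-0.046 -0.039] [0.028 0.045]
0.02 23 [-0.024 -0.017] [0.005 0.02 ]
0.025 36 [-0.027 -0.019] [0.01  0.021]
0.03 32 [-0.029 -0.023] [0.009 0.021]
0.035 35 [-0.024 -0.016] [0.012 0.021]
0.04 19 [-0.022 -0.017] [0.005 0.019]
0.045 39 [-0.028 -0.021] [0.017 0.021]
0.05 43 [-0.027 -0.024] [0.018 0.021]
0.055 37 [-0.027 -0.022] [0.021 0.027]
```

View pics/ring.png

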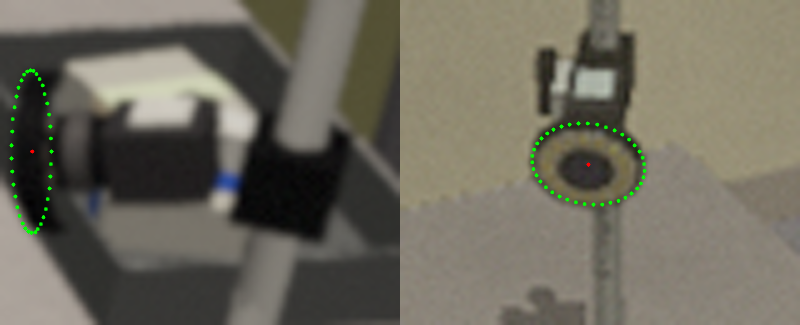

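View pics/lid4.png

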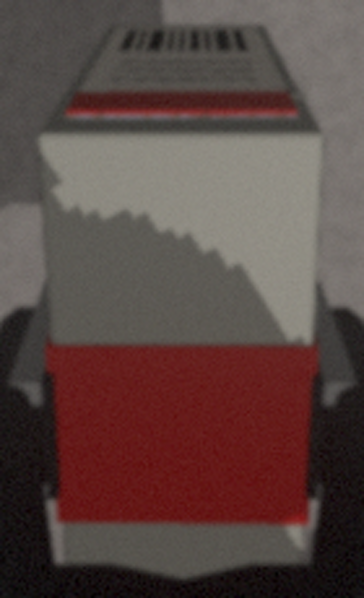

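The ring overlays fit in both views, and the plate edge gives a normal at -122.7°. The box is centred in the hand with its label right way up. Now the final approach.

Run:
```python
from h import *
p1,r1=target(.15,L=L+[0,0,-.001],coff=.015); print(p1); plan(p1,r1,-1,n=6)
```

```text
[0.55290211 0.19235784 0.25493611]
rows 6 D 0.0812 A 0.45
[-0.01, 0.01, 0.0, 0.01, -0.34, -0.01, -1]
[-0.01, 0.01, -0.01, 0.0, -0.34, -0.02, -1]
[-0.01, 0.01, 0.0, 0.01, -0.33, -0.01, -1]
[-0.01, 0.01, 0.0, 0.0, -0.34, -0.02, -1]
[-0.01, 0.02, 0.0, 0.01, -0.34, -0.01, -1]
[-0.01, 0.01, -0.01, 0.0, -0.34, -0.02, -1]
```

Call:
carry_out:
  moves:
    - [[-0.01, 0.01, 0, 0, -0.4, -0.02, -1], [-0.01, 0.01, 0, 0, -0.4, -0.02, -1], [-0.01, 0.01, 0, 0, -0.4, -0.02, -1], [-0.01, 0.01, 0, 0, -0.3, -0.02, -1], [-0.01, 0.01, 0, 0, -0.3, -0.01, -1], [0, 0.01, 0, 0, -0.2, 0, -1], [0, 0, 0, 0, 0, 0, -1], [0, 0, 0, 0, 0, 0, -1]]

```text
time: 7.7
tool_pos: [0.5512, 0.1926, 0.2545]
tool_rot: [-0.135, 0.952, -0.272, 0.038]
contact_force: [-0.9, -0.6, -1.5]
gripper_width: 0.473
```

Run:
```python
from h import *
s=state();print(s['time'],s['contact_force'],s['gripper_width'],np.abs(s['joint_vel']).max())
p1,r1=target(.15,L=L+[0,0,-.001],coff=.015)
for i in range(3):
    p,r=pose();print(p.round(4),p1.round(4),np.degrees((r.inv()*r1).as_rotvec()).round(2))
    if i<2: f=grab_frame(['scene','side'][i]); np.savez(['scene','side'][i]+'5.npz',**f); save(['scene','side'][i]+'5',f)
f=grab_frame('wrist');save('wrist5',f)
ly=np.cross([0,0,1],-SV);ly/=np.linalg.norm(ly);lz=np.cross(-SV,ly)
out=[]
for n,(u0,v0) in {'scene':(400,110),'side':(240,60)}.items():
    g=dict(np.load(n+'5.npz'));k=cv2.resize(g['frame'][v0:v0+120,u0:u0+150,::-1],None,fx=2.6,fy=2.6,interpolation=2)
    c=L+.201*SV
    for a in(-.051,.051):
     for b in(-.0205,.0205):
      for e in(-.051,.051):
        uv=(proj(g,c+a*SV+b*ly+e*lz)-[u0,v0]+.5)*2.6;cv2.circle(k,tuple(int(x) for x in uv),2,(0,255,0),-1)
    out.append(k)
cv2.imwrite('pics/c5.png',np.hstack(out))
```

```text
7.7 [-0.89169608 -0.58442138 -1.5456882 ] 0.4728967770325985 0.01856237948296748
[0.5512 0.1926 0.2545] [0.5529 0.1924 0.2549] [-0.03  0.06 -0.09]
[0.551  0.1923 0.2543] [0.5529 0.1924 0.2549] [-0.02  0.07 -0.12]
[0.5509 0.1922 0.2542] [0.5529 0.1924 0.2549] [-0.02  0.07 -0.15]
```

View pics/c5.png

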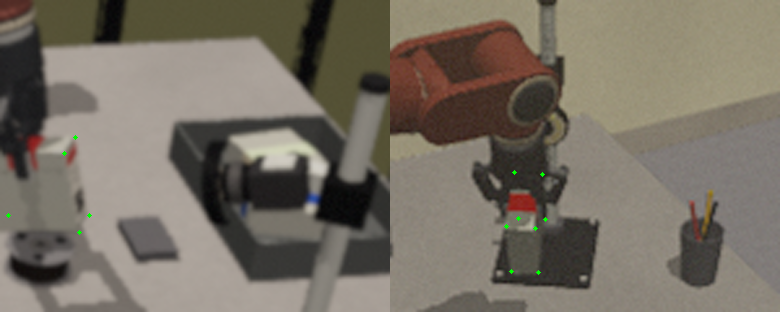

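View pics/scene5.png

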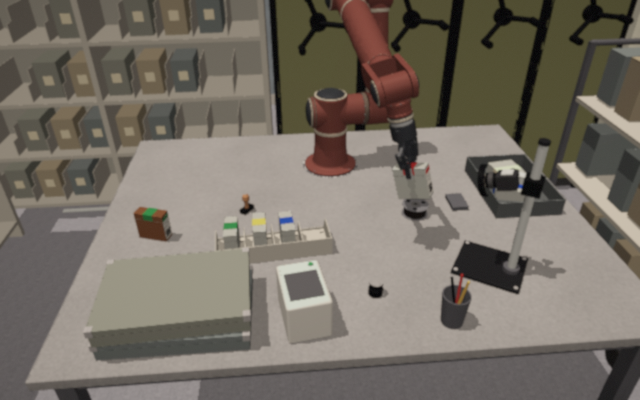

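View pics/wrist5.png

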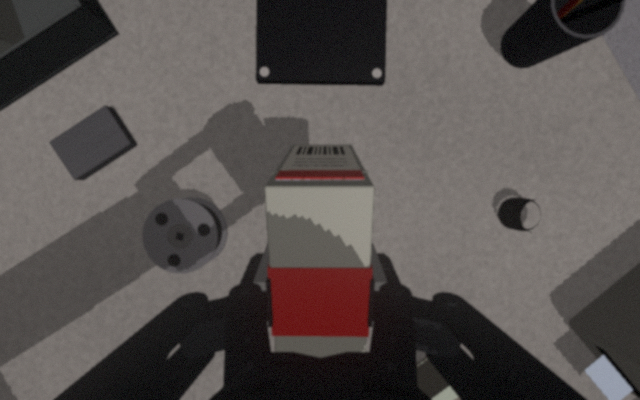

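The box fills the predicted outline in both views. In the wrist view the plate's front edge is level and centred ahead of the label, and the other objects look unmoved. I'll let it settle, then hand in.

Call:
carry_out:
  moves:
    - [[0, 0, 0, 0.03, 0, 0, -1], [0, 0, 0, 0, 0, 0, -1], [0, 0, 0, 0, 0, 0, -1], [0, 0, 0, 0, 0, 0, -1], [0, 0, 0, 0, 0, 0, -1], [0, 0, 0, 0, 0, 0, -1], [0, 0, 0, 0, 0, 0, -1], [0, 0, 0, 0, 0, 0, -1]]

```text
time: 8.52
tool_pos: [0.5523, 0.1919, 0.2548]
tool_rot: [-0.136, 0.952, -0.273, 0.038]
contact_force: [0.0, -0.4, -1.9]
gripper_width: 0.471
```

Run:
```python
from h import *
s=state();p,r=pose();ly=np.cross([0,0,1],-SV);ly/=np.linalg.norm(ly);lz=np.cross(-SV,ly)
lab=p+r.apply([0,.002-.051,.015]);print(s['time'],s['gripper_width'],'label in lens',(lab-L)@np.stack([-SV,ly,lz],1),np.abs(s['joint_vel']).max(),s['contact_force'])
print(ticket.job_done())
```

```text
8.5167 0.4709690959068407 label in lens [-0.15293669  0.00019021 -0.00085043] 0.0023327383110138588 [ 0.0295001  -0.40846543 -1.85387073]
the job is handed in; nothing more can be done
None
```

I lifted the red-band box out of the rack and handed the job in at about 8.5 s. The box is still held in the air at rest, with its label facing the lens and the right way up.

**Box position:** my last check worked from the arm's reading, the measured grip and the measured ring light. It put the label about 153 mm from the lens and within 1 mm of the line of sight across and up. At the last pictures, the tool was within about 0.2° of the target orientation. The joints were practically still, and the fingers held the box's width throughout.

**Lens estimate:** the ring-light fit gave a sight direction of -122° with a 0.28 rad dip. Plate-edge readings from the three cameras gave -122° to -124°. The side view hinted the true lens centre might be about 4 mm lower than I used. I corrected only 1 mm of that, which is well inside the 20 mm limit.

**Failed check:** depth readings on the box lid in the hand came back empty at close range. I used the pixel width of the lid instead, which leaves the box height in the grip uncertain by about 3 mm.

**Everything else:** in the last pictures the other three boxes were standing in their bays and the bystanders looked unmoved. I judged that by eye and did not measure it. The arm readings between moves showed no sign of contact with the stand.

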